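# Slide the book dummy under the thickness gauge and measure it

## Robot

A 6-joint arm with a two-finger parallel gripper is mounted at the origin on the work surface. World frame = base frame: x ahead of the robot, y to its left, z up, the work surface at z = 0. Lengths are in mm, angles in rad, forces in N, time in s.
With the tool pointing down it reaches from about 350 to 975 mm from the base axis. Payload 7.1 kg.
Tool frame: the origin (TCP) lies midway between the tips of the shut fingers; the grasp point (between the pads) lies 19 mm behind it; z points along the fingers, y is the line along which they close (so a half turn about z gives the same grasp; the last joint's range is limited). The gripper opens to 88 mm and grips with 3 to 60 N. Pads are 20 mm wide; open, the fingers measure 115 mm over their backs; the gripper's body (75 mm by 178 mm) begins 61 mm behind the grasp point.
Start: joints at [1.135, 0.423, 1.63, -0, 1.089, -0.019], TCP at [252.99, 571.49, 222.675] pointing down, gripper open.
Joint ranges: [-3, 3], [-0.9, 2.11], [0.09, 2.58], [-1.31, 4.45], [0.11, 2.69], [-2.54, 2.54]. Speed limits (rad/s): [2.39, 2.39, 3.01, 3.14, 3.14, 3.14].

## Interface

Orientations are given as a rotation vector (axis times angle).
In Python, from workcell import get_obs, get_image, camera_params, close_job gives the robot as it stands.
- The arm moves only by the shell command python3 -m creep 'ROWS' [OPENING]. ROWS is a JSON object of lists of equal length, an entry for each row: "delta_pos": the shift along the tool's x, y, z in m, a list of three; "twist": the turn, a rotation vector about the tool's x, y, z in degrees, a list of three. A call has 1 to 20 rows; each row shifts and turns the commanded pose from where the row before left it, along the tool's axes as they then stand; what a row does not reach is not made up. A row lasts 1/12 s, in which the tool goes at most 41.7 mm and 7.16 degrees, less where a joint would pass 70% of its speed; a pose out of reach is approached as far as the arm can. A call with a gripper value outside its range is refused whole. OPENING is the opening, from 0 (shut) to 1 (fully open), set as the call begins (- or left out, the last holds). The fingers move at their own pace and stop on an object; the grip force is fixed at half the most. Time passes only in rows, so rows that do not move let the fingers close. It gives the time, the measured TCP pose, the force, the opening and the grip force at its end, in the units of the state.
- get_obs(): the state, without advancing time (a new reading comes with each control period).
- get_image(name): name is "scene" or "top" or "wrist"; returns (picture, depth): 384x512x3 uint8, red, green, blue; 384x512 float32, mm along the optical axis (not along the pixel's ray), 0 where there is no reading.
- camera_params(name): a dict with "camera_matrix" (3x3 intrinsics, pixels), "extrinsics" (4x4, takes a point from camera to world coordinates). Camera axes: x right, y down, z forward; pixel columns grow to the right and rows downward; lengths in mm; the calibration is good to about 2 mm. A picture is of the moment at which its call begins: read the wrist's pose just before it. camera_params takes no time and is no camera call; for the wrist camera it gives the pose at the moment of the call.
- close_job(): hands the job in; it is judged then, once.
The state is a dict: "t": time; "qpos": joint angles; "qvel": joint speeds; "joint_torque": joint torques, N m; "ee_pos": TCP position; "orientation": TCP orientation; "ft_force": force on the tool from outside, world axes, zero at the start; "moment": the same for the moment, N m; "width": finger opening in mm; "grasp_force": force on a finger pad.
Only numpy, scipy, OpenCV 4.12 (cv2) and the standard library are available. Lean on these libraries where they do the work, as an engineer would, in place of code of your own. Each camera call takes 0.05 s, during which the arm holds its last target. There are 200 camera calls.

## Task

Slide the blue book dummy flat along the desk, through the near side of the thickness gauge and under its light bar, until it lies square and centred on the gauge's yellow mat, and let go of it. Then gently press the gauge's red knob down until the foot meets the book's cover, keep it lightly pressed on the cover for a full second, and let the knob spring back up with the book still in place on the mat. Do not lift or tip the book, and leave the other things on the desk where they are.

Things in the scene. Friction and masses are not known exactly. Their poses are not given: they have to be found in the camera images.
- book: A book dummy lying flat: blue covers, white page edges, white label on top. 105 mm (its x) by 148 mm (its y) by 30 mm thick, about 0.36 kg. Origin: centre of its underside; z up. Too wide to be gripped from above; it slides on the desk.
- gauge: Thickness gauge, a fixed portal on the desk. Origin: on the desk straight under the foot, at the centre of the yellow mat (flat print, no step; 125 mm along x, 168 mm along y): the book fits it with its x along the gauge's x, either way round, 10 mm to spare all round. x points away from the open near side where the book goes in; z up. Side posts leave 240 mm free in y.
- bridge (a point): Centre of the gauge's bridge on its two posts (34 mm in x, 135 mm to either side): 36 mm in x, 292 mm in y, 22 mm tall, z 123 to 145 mm. On top of it a bush of radius 16 mm up to z 167 mm guides the foot's rod; a dial stands on its far side.
- light_bar (a point): Centre of the gauge's black light bar: 26 mm in x, 130 mm in y (along the gauge's y), held before the bridge by two short brackets, its underside 118 mm and its top 142 mm above the desk, centre 52 mm before the foot, so just above where the near edge of the book ends up.
- foot (a joint): Travel of the gauge's sprung foot: 0 fully up, grows downward in metres, at most 0.046. At 0 the sole of the foot is 65 mm above the desk, so it meets the 30 mm book at 0.035. It takes 1 N to start and about 3 N at the book, and springs back when let go; resting on the book means pressed a few newtons harder than that.
- foot_knob (a point): Centre of the top face of the gauge's red knob (radius 18 mm, 14 mm thick, its top 232 mm above the desk when up); moves down with the foot. Press it straight down.
- foot_sole (a point): Centre of the underside of the foot, a steel disc of radius 12 mm.
- phone: Black phone lying flat, 146 x 71 x 9 mm, long side along its x. Origin: centre of its underside. Leave alone.
- tumbler: Glass tumbler, rim radius 40 mm, 90 mm tall, upright. Origin: centre of its underside. Leave alone.
- mug: White mug, radius 42 mm, 95 mm tall, handle at its +y. Origin: centre of its underside. Leave alone.
- notes: Green sticky-note block, 76 x 76 x 30 mm. Origin: centre of its underside. Leave alone.
- stapler: Red and black stapler, 130 mm long (its x), 34 mm wide, 47 mm tall. Origin: centre of its underside. Leave alone.
- tape: Clear roll of tape lying flat, radius 40 mm, 19 mm tall. Origin: centre of its underside. Leave alone.
There are look-alikes about, which are no part of the job. Of the things that look like the book, take the one that is farthest from the robot's base at the start.

How it is judged (in metres and radians):
On the way, in this order (a step that is already met when the one before it is completed fails the run):
1. the book lies centred and square on the yellow mat, at rest and let go of, with the gauge's foot still up (x of book in the frame of gauge between -0.012 and 0.012 m and y of book in the frame of gauge between -0.012 and 0.012 m and angle between the x axis of book and the x axis of gauge, either way round below 0.15 rad and height (world z) of book below 0.004 m and angle between book's own z axis and vertical below 0.08 rad and linear speed of book below 0.01 m/s and angular speed of book below 0.1 rad/s and contact force between each of the arm, the fingers and book below 0.1 N and value of joint foot below 0.01 m), for 0.2 s.
2. the gauge's foot rests on the book's cover for a second (0.8 s counts), the book in place (x of book in the frame of gauge between -0.012 and 0.012 m and y of book in the frame of gauge between -0.012 and 0.012 m and angle between the x axis of book and the x axis of gauge, either way round below 0.15 rad and height (world z) of book below 0.004 m and angle between book's own z axis and vertical below 0.08 rad and value of joint foot between 0.033 and 0.038 m and contact force between gauge and book above 0.2 N), for 0.8 s.
At the end, for the whole second after the job is handed in: The book lies flat and at rest on the desk, its centre within 12 mm of the mat's centre along both of the gauge's axes and its x axis within 0.15 rad of the gauge's x (either way round), and the gauge's foot is fully up again (joint under 4 mm) (x of book in the frame of gauge between -0.012 and 0.012 m and y of book in the frame of gauge between -0.012 and 0.012 m and angle between the x axis of book and the x axis of gauge, either way round below 0.15 rad and height (world z) of book below 0.004 m and angle between book's own z axis and vertical below 0.08 rad and linear speed of book below 0.01 m/s and angular speed of book below 0.1 rad/s and value of joint foot below 0.004 m); the robot touches nothing.
It fails at once if the book is lifted (over 20 mm) or tipped (over 0.35 rad) (height (world z) of book above 0.02 m or angle between book's own z axis and vertical above 0.35 rad).
It fails at once if the gauge is pressed on the book, or the book rammed into the gauge, with more than 40 N (contact force between gauge and book above 40 N).
It fails at once if one of the other things on the desk is moved by more than 20 mm (distance of any of phone, tumbler, mug, notes, stapler, tape from where it was at the start of the episode above 0.02 m).
It also fails if it takes over 72 s, if anything falls off the work surface, if the arm or the gripper's body presses on something with over 40 N, if the wrist force passes 120 N, or if a joint passes its speed limit or range.

## Working session

There is one attempt and no reset: what is moved stays moved. The work goes in short steps, Python scripts to look and compute and a shell command to move; the robot and the scene stay as the last step left them, time stands still between calls to the robot, and variables do not carry over. Pictures are saved under pics/ and viewed, at most 10 in all, crops included, and the job is handed in when it is done.

```bash
mkdir -p pics; ls; python3 - <<'E'
from workcell import *
import cv2,numpy as np
for n in("scene","top"):
    im,d=get_image(n); cv2.imwrite(f"pics/{n}0.png",im[:,:,::-1]); np.savez(f"{n}0.npz",im=im,d=d,K=camera_params(n)["camera_matrix"],E=camera_params(n)["extrinsics"])
    print(n,camera_params(n))
print(get_obs())
E
```

```text
pics
scene {'camera_matrix': array([[401.37754139,   0.        , 253.69215607],
       [  0.        , 401.37754139, 194.54551649],
       [  0.        ,   0.        ,   1.        ]]), 'extrinsics': array([[ 4.71118721e-01,  7.40238606e-01, -4.79681100e-01,
         1.13381960e+03],
       [ 8.81955401e-01, -4.04073071e-01,  2.42651239e-01,
        -3.14248050e+02],
       [-1.42064002e-02, -5.37374878e-01, -8.43223825e-01,
         1.22282011e+03],
       [ 0.00000000e+00,  0.00000000e+00,  0.00000000e+00,
         1.00000000e+00]])}
top {'camera_matrix': array([[397.84889872,   0.        , 255.04185034],
       [  0.        , 397.84889872, 186.62474638],
       [  0.        ,   0.        ,   1.        ]]), 'extrinsics': array([[-1.00371524e-02, -9.82091386e-01,  1.88137621e-01,
         3.08818127e+02],
       [-9.99873048e-01,  1.21856035e-02,  1.02664104e-02,
        -1.51240910e+01],
       [-1.23751237e-02, -1.88010691e-01, -9.82089017e-01,
         1.24108529e+03],
       [ 0.00000000e+00,  0.00000000e+00,  0.00000000e+00,
         1.00000000e+00]])}
{'t': 0.1, 'qpos': array([ 1.13498146e+00,  4.23745184e-01,  1.63061098e+00, -3.30998489e-05,
        1.08860489e+00, -1.89894489e-02]), 'qvel': array([-7.26126716e-05, -2.38268225e-04, -2.01449278e-03,  4.83189981e-04,
        2.35344039e-04,  1.84069159e-03]), 'joint_torque': array([-4.61057007e-04, -5.45608449e+01, -2.74320906e+01,  6.45521586e-02,
        1.88939221e-02, -2.21866003e-06]), 'ee_pos': array([252.80289028, 571.0383343 , 221.9924658 ]), 'orientation': array([-6.49936516e-01, -3.07334080e+00,  2.10433230e-03]), 'ft_force': array([ 0.80132801, -0.23679495,  0.70060846]), 'moment': array([-0.00143726, -0.01879208, -0.01192839]), 'grasp_force': 0.0, 'width': 87.88051208722929}
```

View pics/scene0.png

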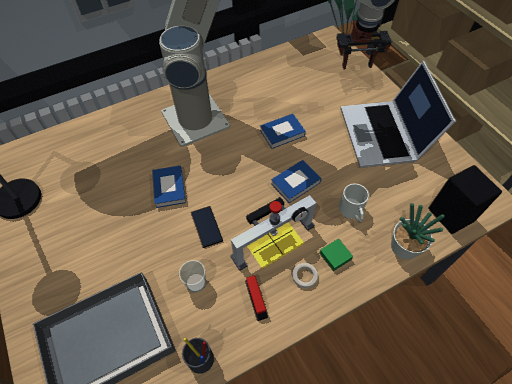

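View pics/top0.png

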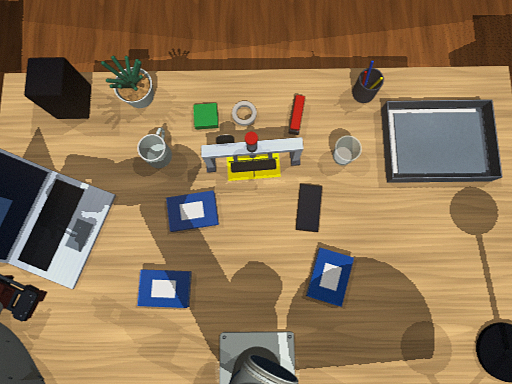

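The top view shows three blue books, at (192,211), (164,288) and (329,276), and the robot base at about (257,360). The farthest from the base is the one at (192,211), which is at (297,180) in the scene view. The gauge is at top (252,160), with its knob at (252,138), mat at (253,167) and black light bar on the near side. The phone is at (309,207).

```bash
cat > h.py <<'E'
import numpy as np,cv2
def load(n): return np.load(n+".npz")
def ray(z,uv):
    d=np.c_[np.atleast_2d(uv),np.ones(len(np.atleast_2d(uv)))]@np.linalg.inv(z["K"]).T@z["E"][:3,:3].T
    return z["E"][:3,3],d
def plane(z,uv,h):
    o,d=ray(z,uv); return o+d*((h-o[2])/d[:,2])[:,None]
def tri(zs,uvs):
    A=np.zeros((3,3));b=np.zeros(3)
    for z,uv in zip(zs,uvs):
        o,d=ray(z,uv); d=d[0]/np.linalg.norm(d[0]); P=np.eye(3)-np.outer(d,d); A+=P;b+=P@o
    p=np.linalg.solve(A,b); return p
def mask(z,lo,hi):
    return cv2.inRange(cv2.cvtColor(z["im"],cv2.COLOR_RGB2HSV),np.array(lo),np.array(hi))
def blobs(m,amin=40):
    cs,_=cv2.findContours(m,cv2.RETR_EXTERNAL,cv2.CHAIN_APPROX_NONE)
    return [c[:,0,:].astype(float) for c in cs if cv2.contourArea(c)>amin]
E
python3 - <<'E'
from h import *
for n in("scene0","top0"):
    z=load(n)
    print(n)
    for nm,lo,hi,h in(("blue",(105,120,40),(125,255,255),30),("yellow",(24,150,90),(34,255,255),0),("red",(0,180,60),(6,255,255),232),("red2",(174,180,60),(180,255,255),232)):
        for c in blobs(mask(z,lo,hi),25):
            w=plane(z,c,h)[:,:2].astype(np.float32); r=cv2.minAreaRect(w)
            print(nm,c.mean(0).round(1),len(c),c.min(0),c.max(0),"rect",np.round(r[0],1),np.round(r[1],1),round(r[2],1))
            e=z["d"]; u=c.mean(0).astype(int)
            P=plane(z,c.mean(0)[None],0)
E
```

```text
scene0
blue [167.8 184.4] 121 [153. 166.] [184. 203.] rect [ 265.7 -220.4] [105.  146.9] 72.7
blue [295.9 178.9] 99 [272. 160.] [320. 198.] rect [467.7 194.2] [105.7 145. ] 7.4
blue [282.4 128.4] 97 [261. 114.] [304. 143.] rect [235.3 274.1] [145.4 104.3] 87.3
yellow [275.3 244.3] 135 [247. 222.] [303. 268.] rect [647.3   8.7] [ 96.6 167.9] 4.1
red [255.5 294.2] 85 [247. 276.] [265. 313.] rect [ 834.3 -165.4] [24.9 97.2] 79.2
red [275.1 206.7] 35 [269. 201.] [281. 212.] rect [635.3   5.6] [34.7 36.7] 61.4
top0
blue [164.1 288.6] 170 [138. 270.] [189. 307.] rect [237.8 270.6] [149.9 104.5] 87.3
blue [329.6 276.7] 164 [306. 248.] [353. 305.] rect [ 267.8 -221.6] [106.  147.7] 72.4
blue [  3.4 209.7] 67 [  0. 197.] [ 12. 226.] rect [474.8 767.3] [90.8 37.3] 6.4
blue [191.7 210.8] 158 [166. 191.] [217. 230.] rect [468.3 192.3] [106.6 148. ] 8.6
blue [368.5  72.8] 51 [364.  61.] [373.  85.] rect [ 914.4 -376.8] [ 8.4 90.6] 71.0
yellow [252.4 157.9] 85 [238. 154.] [268. 161.] rect [642.3   4.2] [19.1 96.7] 4.2
yellow [252.4 168.9] 195 [226. 153.] [280. 180.] rect [612.    3.6] [ 79.1 169.3] 4.4
red [250.9 138. ] 37 [245. 132.] [257. 144.] rect [633.2   4.8] [31.8 33.1] 89.2
red [297. 112.] 82 [290.  95.] [304. 130.] rect [ 703.8 -118.7] [24.8 99. ] 79.0
```

```bash
cat > go.py <<'E'
# usage: go.py gx gy z(world) yaw_of_tool_y_in_gauge(deg) tilt(deg, tip leads away from tool x)  -> twist to do, and shift in tool axes after the twist
import sys,numpy as np
from scipy.spatial.transform import Rotation as R
from workcell import get_obs
G=np.array([634.,6.]);Y=4.2
gx,gy,z,yaw,tilt=map(float,sys.argv[1:6])
c,s=np.cos(np.radians(Y)),np.sin(np.radians(Y)); M=np.array([[c,-s],[s,c]])
o=get_obs(); p=o["ee_pos"]; Rc=R.from_rotvec(o["orientation"])
t=np.r_[G+M@[gx,gy],z]
a=np.radians(Y+yaw); y=np.array([np.cos(a),np.sin(a),0]); zz=np.array([0,0,-1.]); x=np.cross(y,zz)
Rt=R.from_matrix(np.c_[x,y,zz])*R.from_euler("y",tilt,degrees=True)
tw=(Rc.inv()*Rt).as_rotvec(degrees=True)
print("t",o["t"],"p",p.round(1),"gauge",(M.T@(p[:2]-G)).round(1),"F",o["ft_force"].round(1),"w",round(o["width"],1),"q",o["qpos"].round(2))
print("target",t.round(1),"twist",tw.round(1),"shift mm, tool axes now",Rc.inv().apply(t-p).round(1),"after twist",Rt.inv().apply(t-p).round(1),"toolz",Rt.as_matrix()[:,2].round(2))
E
python3 go.py -152 310 200 0 0
python3 - <<'E'
from h import *
from workcell import *
E=camera_params("wrist")["extrinsics"];o=get_obs()
from scipy.spatial.transform import Rotation as R
Rc=R.from_rotvec(o["orientation"]);print("cam in tool",Rc.inv().apply(E[:3,3]-o["ee_pos"]),Rc.inv().apply(E[:3,2]))
a,b=load("scene0"),load("top0")
# heights by two views: book centre, knob, phone/mug places
print("book",tri([a,b],[[295.9,178.9],[191.7,210.8]]),"knob",tri([a,b],[[275.1,206.7],[250.9,138.]]))
for n,uv,h in(("phone",[[297,231],[320,231],[299,184],[322,184]],9),("mug",[[153,150]],95),("bar",[[231,165],[275,159],[231,172],[275,167]],142)): print(n,plane(b,uv,h).round(0)[:,:2].tolist())
E
```

```text
t 0.1 p [252.8 571.  222. ] gauge [-338.8  591.4] F [ 0.8 -0.2  0.7] w 87.9 q [ 1.13  0.42  1.63 -0.    1.09 -0.02]
target [459.7 304.  200. ] twist [-0.1  0.  61.9] shift mm, tool axes now [-297.3 -160.4   22.2] after twist [-281.4  186.8   22. ] toolz [ 0.  0. -1.]
cam in tool [  64.95247163    1.33431875 -162.08039701] [-2.40845927e-01 -4.15950353e-04  9.70563273e-01]
book [468.1987975  193.88331327  28.58584371] knob [634.40418175   5.69753586 228.97483916]
phone [[404.0, -130.0], [403.0, -201.0], [552.0, -141.0], [551.0, -213.0]]
mug [[644.0, 301.0]]
bar [[583.0, 64.0], [599.0, -61.0], [562.0, 64.0], [575.0, -61.0]]
```

Two-view heights agree with the text: the book's top is at 29 mm and the knob at 229 mm. The gauge is at (634, 6) with yaw 4.2°, and the book is at (468, 193) with yaw 8°. Next I move beside the book's left face.

```bash
python3 -m creep '{"delta_pos":[[0,0,0],[0,0,0],[0,0,0],[0,0,0],[0,0,0],[0,0,0],[0,0,0],[0,0,0],[0,0,0],[0,0,0]],"twist":[[0,0,6.2],[0,0,6.2],[0,0,6.2],[0,0,6.2],[0,0,6.2],[0,0,6.2],[0,0,6.2],[0,0,6.2],[0,0,6.2],[0,0,6.1]]}' 0.5
python3 -m creep '{"delta_pos":[[-0.02,0.013,0],[-0.02,0.013,0],[-0.02,0.013,0],[-0.02,0.013,0],[-0.02,0.013,0],[-0.02,0.013,0],[-0.02,0.013,0],[-0.02,0.013,0],[-0.02,0.013,0],[-0.02,0.013,0],[-0.02,0.013,0],[-0.02,0.013,0],[-0.02,0.013,0],[-0.02,0.013,0],[0,0,0]],"twist":[[0,0,0],[0,0,0],[0,0,0],[0,0,0],[0,0,0],[0,0,0],[0,0,0],[0,0,0],[0,0,0],[0,0,0],[0,0,0],[0,0,0],[0,0,0],[0,0,0],[0,0,0]]}'
python3 go.py -152 310 12 0 0
```

```text
t: 0.93
ee_pos: [252.9, 571.2, 222.2]
orientation: [2.144, 2.296, -0.001]
ft_force: [0.3, -0.0, 0.5]
width: 43.6
grasp_force: 0.0
t: 2.18
ee_pos: [456.8, 303.0, 222.4]
orientation: [2.141, 2.298, -0.001]
ft_force: [0.3, -0.2, -0.1]
width: 44.2
grasp_force: 0.0
t 2.1833 p [456.8 303.  222.4] gauge [-155.   309.2] F [ 0.3 -0.2 -0.1] w 44.2 q [ 0.56  0.31  1.8  -0.    1.03  0.49]
target [459.7 304.   12. ] twist [ 0.   0.1 -0.1] shift mm, tool axes now [  1.1   3.  210.4] after twist [  0.8   3.  210.4] toolz [ 0.  0. -1.]
```

```bash
python3 -m creep '{"delta_pos":[[0,0.003,0.02],[0,0,0.02],[0,0,0.02],[0,0,0.02],[0,0,0.02],[0,0,0.02],[0,0,0.02],[0,0,0.02],[0,0,0.02],[0,0,0.015],[0,0,0.01],[0,0,0.005],[0,0,0]],"twist":[[0,0,0],[0,0,0],[0,0,0],[0,0,0],[0,0,0],[0,0,0],[0,0,0],[0,0,0],[0,0,0],[0,0,0],[0,0,0],[0,0,0],[0,0,0]]}'
python3 go.py -152 84 12 0 0
```

```text
t: 3.27
ee_pos: [457.4, 305.8, 11.7]
orientation: [-2.138, -2.302, 0.003]
ft_force: [-0.2, 0.2, -0.2]
width: 44.0
grasp_force: 0.0
t 3.2667 p [457.4 305.8  11.7] gauge [-154.2  311.9] F [-0.2  0.2 -0.2] w 44.0 q [0.57 0.64 1.89 0.   0.61 0.49]
target [476.3  78.6  12. ] twist [-0.1  0.   0. ] shift mm, tool axes now [-2.279e+02  2.100e+00 -1.000e-01] after twist [-227.9    2.2   -0.3] toolz [ 0.  0. -1.]
```

```bash
python3 -m creep '{"delta_pos":[[-0.01,0,0],[-0.01,0,0],[-0.005,0,0],[-0.005,0,0],[-0.01,0,0],[-0.01,0,0],[-0.01,0,0],[-0.01,0,0],[-0.01,0,0],[-0.01,0,0],[-0.01,0,0],[-0.01,0,0],[-0.01,0,0],[-0.01,0,0],[-0.01,0,0],[-0.01,0,0],[-0.01,0,0],[-0.01,0,0],[-0.01,0,0],[-0.005,0,0]],"twist":[[0,0,0],[0,0,0],[0,0,0],[0,0,0],[0,0,0],[0,0,0],[0,0,0],[0,0,0],[0,0,0],[0,0,0],[0,0,0],[0,0,0],[0,0,0],[0,0,0],[0,0,0],[0,0,0],[0,0,0],[0,0,0],[0,0,0],[0,0,0]]}'
python3 go.py -152 84 12 0 0
cat > book.py <<'E'
import sys
from h import *
from workcell import *
G=np.array([634.,6.]);Y=4.2;c,s=np.cos(np.radians(Y)),np.sin(np.radians(Y)); M=np.array([[c,-s],[s,c]])
for n in("scene","top"):
    im,d=get_image(n); p=camera_params(n); z=dict(im=im,d=d,K=p["camera_matrix"],E=p["extrinsics"])
    cv2.imwrite(f"pics/{n}_{sys.argv[1]}.png",im[:,:,::-1])
    for c in blobs(mask(z,(105,120,40),(125,255,255)),40):
        w=((plane(z,c,30)[:,:2]-G)@M).astype(np.float32); r=cv2.minAreaRect(w)
        if r[1][0]*r[1][1]>3000 and r[0][0]>-260: print(n,"gauge frame",np.round(r[0],1),np.round(r[1],1),round(r[2],1),"min",w.min(0),"max",w.max(0))
E
python3 book.py a
```

```text
t: 4.93
ee_pos: [471.5, 120.0, 12.6]
orientation: [-2.139, -2.301, 0.001]
ft_force: [-0.1, 2.4, 2.8]
width: 43.8
grasp_force: 1.7
t 4.9333 p [471.5 120.   12.6] gauge [-153.7  125.5] F [-0.1  2.4  2.8] w 43.8 q [ 0.22  0.59  2.03 -0.    0.52  0.15]
target [476.3  78.6  12. ] twist [-0.  0. -0.] shift mm, tool axes now [-41.5   1.7   0.6] after twist [-41.5   1.7   0.6] toolz [ 0.  0. -1.]
scene gauge frame [-159.1   39.9] [147.8 103.2] 88.3 min [-210.44945   -33.568996] max [-105.4218   112.79975]
top gauge frame [-101.5  771. ] [87.7 37.3] 2.2 min [-146.00865  753.37555] max [-58.387  791.2433]
top gauge frame [-157.3   20.9] [106.5 112.6] 0.0 min [-210.54295   -35.400753] max [-104.051125   77.2194  ]
```

```bash
python3 -m creep '{"delta_pos":[[-0.005,0,0],[-0.008,0,0],[-0.008,0,0],[-0.006,0,0],[-0.005,0,0],[-0.003,0,0],[-0.002,0,0],[-0.002,0,0],[0,0,0],[0,0,0]],"twist":[[0,0,0],[0,0,0],[0,0,0],[0,0,0],[0,0,0],[0,0,0],[0,0,0],[0,0,0],[0,0,0],[0,0,0]]}'
python3 go.py -260 0 130 90 0
python3 -m creep '{"delta_pos":[[0.01,0,0],[0.02,0,0],[0.02,0,0],[0.01,0,-0.01],[0,0,-0.03],[0,0,-0.03],[0,0,-0.03],[0,0,-0.03],[0,0,-0.02],[0,0,0]],"twist":[[0,0,0],[0,0,0],[0,0,0],[0,0,0],[0,0,0],[0,0,0],[0,0,0],[0,0,0],[0,0,0],[0,0,0]]}'
python3 book.py b
python3 go.py -280 0 160 90 0
```

```text
t: 5.87
ee_pos: [474.6, 82.4, 12.7]
orientation: [2.138, 2.302, 0.0]
ft_force: [-0.8, 0.0, -0.3]
width: 43.6
grasp_force: 0.0
t 5.8667 p [474.6  82.4  12.7] gauge [-153.3   87.9] F [-0.8  0.  -0.3] w 43.6 q [ 0.15  0.58  2.04 -0.    0.52  0.07]
target [374.7 -13.  130. ] twist [  0.   0. -90.] shift mm, tool axes now [ -87.9 -106.7 -117.3] after twist [ 106.7  -87.9 -117.3] toolz [ 0.  0. -1.]
t: 6.7
ee_pos: [472.6, 143.5, 167.5]
orientation: [2.134, 2.299, 0.011]
ft_force: [0.5, 0.2, 0.1]
width: 43.7
grasp_force: 0.0
scene gauge frame [-157.8    1.4] [104.6 146.7] 0.1 min [-209.97131  -71.91267] max [-105.404274   74.750374]
top gauge frame [-103.   770.9] [90.8 37.3] 2.2 min [-149.0948   753.37555] max [-58.387  791.2433]
top gauge frame [-1.568e+02  1.000e-01] [145.7 106.4] 89.9 min [-210.07927  -72.77304] max [-103.562386   72.946976]
t 6.8 p [470.4 142.8 163.7] gauge [-153.2  148.4] F [ 0.3 -0.5  0.1] w 43.8 q [ 0.27  0.31  1.97 -0.    0.86  0.2 ]
target [354.8 -14.5 160. ] twist [  0.1   0.1 -89.9] shift mm, tool axes now [-148.3 -127.     3.4] after twist [ 126.8 -148.4    3.7] toolz [ 0.  0. -1.]
```

```bash
python3 -m creep '{"delta_pos":[[0,0,0],[0,0,0],[0,0,0],[0,0,0],[0,0,0],[0,0,0],[0,0,0],[0,0,0],[0,0,0],[0,0,0],[0,0,0],[0,0,0],[0,0,0],[0.012,-0.02,0],[0.012,-0.02,0],[0.012,-0.02,0],[0.012,-0.02,0],[0.012,-0.02,0],[0.012,-0.02,0],[0.012,-0.02,0]],"twist":[[0,0,-6.9],[0,0,-6.9],[0,0,-6.9],[0,0,-6.9],[0,0,-6.9],[0,0,-6.9],[0,0,-6.9],[0,0,-6.9],[0,0,-6.9],[0,0,-6.9],[0,0,-6.9],[0,0,-6.9],[0,0,-6.9],[0,0,0],[0,0,0],[0,0,0],[0,0,0],[0,0,0],[0,0,0],[0,0,0]]}' 0.9
python3 go.py -240 0 12 90 0
```

```text
t: 8.47
ee_pos: [394.0, -3.7, 161.3]
orientation: [0.108, -3.137, -0.0]
ft_force: [1.1, -0.3, -0.4]
width: 78.9
grasp_force: 0.0
t 8.4667 p [394.   -3.7 161.3] gauge [-240.     7.9] F [ 1.1 -0.3 -0.4] w 78.9 q [-0.04  0.18  2.16 -0.    0.8  -1.68]
target [394.6 -11.6  12. ] twist [ 0.  -0.2 -0.2] shift mm, tool axes now [ -0.5  -7.9 149.3] after twist [ -0.   -7.9 149.3] toolz [ 0.  0. -1.]
```

```bash
python3 -m creep '{"delta_pos":[[0,-0.008,0.02],[0,0,0.02],[0,0,0.02],[0,0,0.02],[0,0,0.02],[0,0,0.02],[0,0,0.014],[0,0,0.01],[0,0,0.005],[0,0,0],[0,0,0]],"twist":[[0,0,0],[0,0,0],[0,0,0],[0,0,0],[0,0,0],[0,0,0],[0,0,0],[0,0,0],[0,0,0],[0,0,0],[0,0,0]]}'
python3 go.py -120 0 12 90 0
```

```text
t: 9.38
ee_pos: [395.7, -11.0, 13.2]
orientation: [0.107, -3.138, -0.0]
ft_force: [0.2, -0.4, -0.6]
width: 79.1
grasp_force: 0.0
t 9.3833 p [395.7 -11.   13.2] gauge [-238.9    0.5] F [ 0.2 -0.4 -0.6] w 79.1 q [-0.06  0.52  2.22 -0.    0.4  -1.7 ]
target [514.3  -2.8  12. ] twist [ 0.  -0.1 -0.3] shift mm, tool axes now [-1.189e+02  1.000e-01  1.000e+00] after twist [-118.9   -0.5    1.2] toolz [ 0.  0. -1.]
```

```bash
python3 -m creep '{"delta_pos":[[-0.008,0,0],[-0.005,0,0],[-0.005,0,0],[-0.008,0,0],[-0.008,0,0],[-0.008,0,0],[-0.008,0,0],[-0.008,0,0],[-0.008,0,0],[-0.008,0,0],[-0.008,0,0],[-0.008,0,0],[-0.008,0,0],[-0.008,0,0],[-0.005,0,0],[-0.004,0,0],[-0.003,0,0],[0,0,0]],"twist":[[0,0,-0.3],[0,0,0],[0,0,0],[0,0,0],[0,0,0],[0,0,0],[0,0,0],[0,0,0],[0,0,0],[0,0,0],[0,0,0],[0,0,0],[0,0,0],[0,0,0],[0,0,0],[0,0,0],[0,0,0],[0,0,0]]}'
python3 -m creep '{"delta_pos":[[0.005,0,0],[0.01,0,0],[0.01,0,0],[0.01,0,0],[0,0,-0.01],[0,0,-0.02],[0,0,-0.02],[0,0,0]],"twist":[[0,0,0],[0,0,0],[0,0,0],[0,0,0],[0,0,0],[0,0,0],[0,0,0],[0,0,0]]}'
python3 book.py c
python3 go.py -150 0 40 90 45
python3 go.py -150 0 40 90 -45 | tail -1
```

```text
t: 10.88
ee_pos: [515.0, -2.4, 13.7]
orientation: [-0.116, 3.138, -0.0]
ft_force: [0.9, -0.5, -0.1]
width: 78.9
grasp_force: 0.0
t: 11.55
ee_pos: [481.2, -5.2, 67.1]
orientation: [-0.115, 3.134, -0.001]
ft_force: [1.7, -0.4, 0.4]
width: 79.0
grasp_force: 0.0
top gauge frame [-103.   770.9] [90.8 37.3] 2.2 min [-149.0948   753.37555] max [-58.387  791.2433]
t 11.65 p [480.   -5.1  64.8] gauge [-154.4    0.2] F [ 1.1 -1.1  0. ] w 79.0 q [-0.04  0.48  2.04  0.    0.62 -1.68]
target [484.4  -5.   40. ] twist [-0.  45.2  0. ] shift mm, tool axes now [-4.4 -0.2 24.8] after twist [-20.7  -0.2  14.4] toolz [-0.71 -0.05 -0.71]
target [484.4  -5.   40. ] twist [ -0.  -44.8   0. ] shift mm, tool axes now [-4.4 -0.2 24.8] after twist [14.4 -0.2 20.7] toolz [ 0.71  0.05 -0.71]
```

View pics/scene_c.png

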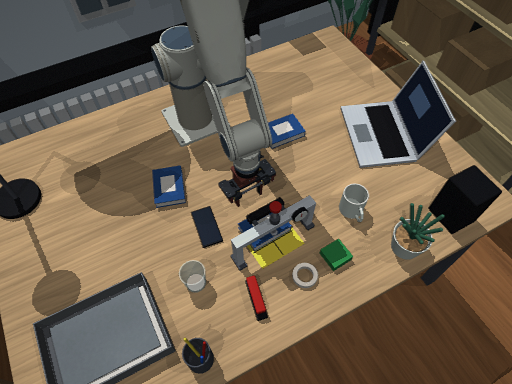

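Scene view: the book's blue edge shows around (265,235) beneath the bar and bridge, and the gripper is clear behind it at (248,180). The last 55 mm will be pushed with the tool tilted 45° so that the body stays clear of the bar.

```bash
python3 -m creep '{"delta_pos":[[0,0,0],[0,0,0],[0,0,0],[0,0,0],[0,0,0],[0,0,0],[0,0,0],[0,0,0],[0,0,0]],"twist":[[0,-5.6,0],[0,-5.6,0],[0,-5.6,0],[0,-5.6,0],[0,-5.6,0],[0,-5.6,0],[0,-5.6,0],[0,-5.6,0],[0,0,0]]}'
python3 go.py -140 0 12 90 -45
```

```text
t: 12.4
ee_pos: [504.2, 5.5, 139.2]
orientation: [-0.089, 2.622, 0.048]
ft_force: [1.2, -1.1, -0.8]
width: 79.3
grasp_force: 0.0
t 12.4 p [504.2   5.5 139.2] gauge [-129.5    9. ] F [ 1.2 -1.1 -0.8] w 79.3 q [-0.06  0.27  2.29  0.86  0.11 -2.54]
target [494.4  -4.3  12. ] twist [  0.8 -15.3  -0.6] shift mm, tool axes now [ 72.1 -11.2 105.1] after twist [97.4 -9.  82.5] toolz [ 0.71  0.05 -0.71]
```

```bash
python3 go.py -200 0 160 90 0
```

```text
t 12.4 p [504.2   5.5 139.2] gauge [-129.5    9. ] F [ 1.2 -1.1 -0.8] w 79.3 q [-0.06  0.27  2.29  0.86  0.11 -2.54]
target [434.5  -8.6 160. ] twist [ 0.9 29.7 -0.3] shift mm, tool axes now [ 50.8  -8.7 -53.2] after twist [ 70.5  -9.  -20.8] toolz [ 0.  0. -1.]
```

```bash
python3 -m creep '{"delta_pos":[[0.01,-0.001,-0.008],[0.01,-0.001,-0.008],[0.01,-0.001,-0.008],[0.01,-0.001,-0.008],[0.01,-0.001,-0.006],[0.01,-0.001,-0.004],[0,0,0]],"twist":[[0.2,5,0],[0.2,5,0],[0.2,5,0],[0.2,5,0],[0.1,5,0],[0,4.7,0],[0,0,0]]}'
python3 go.py -200 0 160 -90 0
```

```text
t: 12.98
ee_pos: [453.6, 5.2, 149.6]
orientation: [-0.127, 3.012, 0.057]
ft_force: [1.2, 0.2, -0.1]
width: 79.1
grasp_force: 0.0
t 12.9833 p [453.6   5.2 149.6] gauge [-180.    12.4] F [ 1.2  0.2 -0.1] w 79.1 q [-0.05  0.24  2.13  0.08  0.65 -1.77]
target [434.5  -8.6 160. ] twist [ -11.4    3.  -179. ] shift mm, tool axes now [ 18.6 -11.8 -13.3] after twist [-20.   12.4 -10.4] toolz [ 0.  0. -1.]
```

```bash
python3 -m creep '{"delta_pos":[[0.01,-0.006,-0.006],[0.01,-0.006,-0.006],[0,0,0],[0,0,0],[0,0,0],[0,0,0],[0,0,0],[0,0,0],[0,0,0],[0,0,0],[0,0,0],[0,0,0],[0,0,0],[0,0,0],[0,0,0]],"twist":[[0,4,0],[0,3,0],[0,0,6.9],[0,0,6.9],[0,0,6.9],[0,0,6.9],[0,0,6.9],[0,0,6.9],[0,0,6.9],[0,0,6.9],[0,0,6.9],[0,0,6.9],[0,0,6.9],[0,0,6.9],[0,0,6.9]]}'
python3 -m creep '{"delta_pos":[[0,0,0],[0,0,0],[0,0,0],[0,0,0],[0,0,0],[0,0,0],[0,0,0],[0,0,0],[0,0,0],[0,0,0],[0,0,0],[0,0,0],[0,0,0],[0,0,0]],"twist":[[0,0,6.9],[0,0,6.9],[0,0,6.9],[0,0,6.9],[0,0,6.9],[0,0,6.9],[0,0,6.9],[0,0,6.9],[0,0,6.9],[0,0,6.9],[0,0,6.9],[0,0,6.9],[0,0,6.9],[0,0,0]]}'
python3 go.py -200 0 160 -90 45
```

```text
t: 14.23
ee_pos: [432.0, -8.4, 157.8]
orientation: [-2.111, -2.299, -0.044]
ft_force: [0.3, -1.0, 0.6]
width: 78.9
grasp_force: 0.0
t: 15.4
ee_pos: [432.0, -8.5, 157.9]
orientation: [-3.104, -0.143, -0.009]
ft_force: [-0.0, 0.2, -0.3]
width: 79.0
grasp_force: 0.0
t 15.4 p [432.   -8.5 157.9] gauge [-202.5    0.3] F [-0.   0.2 -0.3] w 79.0 q [-0.07  0.24  2.09  0.05  0.8   1.37]
target [434.5  -8.6 160. ] twist [-2.3 44.6  0.2] shift mm, tool axes now [ 2.5  0.3 -2.1] after twist [3.3 0.3 0.3] toolz [ 0.71  0.05 -0.71]
```

```bash
python3 -m creep '{"delta_pos":[[0,0,0],[0,0,0],[0,0,0],[0,0,0],[0,0,0],[0,0,0],[0,0,0],[0,0,0],[0,0,0],[0,0,0],[0,0,0],[0,0,0],[0,0,0],[0,0,0]],"twist":[[-0.4,4,0],[-0.4,4,0],[-0.4,4,0],[-0.4,4,0],[-0.4,4,0],[-0.3,4,0],[0,4,0],[0,4,0],[0,4,0],[0,4,0],[0,4,0],[0,4,0],[0,4,0],[0,0,0]]}'
python3 go.py -200 0 160 -90 50
```

```text
t: 16.57
ee_pos: [430.7, 10.3, 157.0]
orientation: [-2.936, -0.161, -0.861]
ft_force: [0.3, 0.4, 0.5]
width: 79.3
grasp_force: 0.0
t 16.5667 p [430.7  10.3 157. ] gauge [-202.5   19.1] F [0.3 0.4 0.5] w 79.3 q [-0.13  0.14  2.45  1.56  0.17 -0.18]
target [434.5  -8.6 160. ] twist [-3.8 17.2  0.4] shift mm, tool axes now [ 3.4 19.1 -2.5] after twist [ 3.9 19.1 -0. ] toolz [ 0.76  0.06 -0.64]
```

Working as hoped: q4 is halfway through the flip (1.56), so I continue.

```bash
python3 -m creep '{"delta_pos":[[0,0.002,0],[0,0.002,0],[0,0.003,0],[0,0.003,0],[0,0.003,0],[0,0.003,0],[0,0.003,0],[0,0,0]],"twist":[[-0.5,3,0],[-0.5,3,0],[-0.7,3,0],[-0.7,3,0],[-0.7,3,0],[-0.7,2,0],[0,0,0],[0,0,0]]}'
python3 go.py -150 0 80 -90 45
```

```text
t: 17.23
ee_pos: [431.2, 6.7, 155.2]
orientation: [-2.854, -0.138, -1.101]
ft_force: [0.4, -0.3, -0.4]
width: 78.7
grasp_force: 0.0
t 17.2333 p [431.2   6.7 155.2] gauge [-202.2   15.5] F [ 0.4 -0.3 -0.4] w 78.7 q [-0.17  0.21  2.55  2.55  0.4  -1.2 ]
target [484.4  -5.   80. ] twist [-3.3  2.7  0. ] shift mm, tool axes now [-12.   20.7  89.7] after twist [-16.2  15.5  90.1] toolz [ 0.71  0.05 -0.71]
```

```bash
python3 -m creep '{"delta_pos":[[0,0.003,0.005],[0,0.003,0.01],[0,0.003,0.015],[-0.004,0.003,0.015],[-0.004,0.003,0.015],[-0.004,0,0.015],[-0.004,0,0.015],[0,0,0],[0,0,0]],"twist":[[-0.7,0.5,0],[-0.7,0.5,0],[-0.7,0.5,0],[-0.7,0.5,0],[-0.5,0.5,0],[0,0.2,0],[0,0,0],[0,0,0],[0,0,0]]}'
python3 go.py -150 0 13 -90 45
```

```text
t: 17.98
ee_pos: [484.9, -2.4, 79.5]
orientation: [-2.873, -0.105, -1.193]
ft_force: [-0.1, 0.3, -0.5]
width: 79.0
grasp_force: 0.0
t 17.9833 p [484.9  -2.4  79.5] gauge [-149.3    2.5] F [-0.1  0.3 -0.5] w 79.0 q [-0.11  0.57  2.49  2.93  0.7  -1.54]
target [484.4  -5.   13. ] twist [-0.  -0.1 -0. ] shift mm, tool axes now [-47.6   2.6  46.5] after twist [-47.5   2.5  46.6] toolz [ 0.71  0.05 -0.71]
```

```bash
python3 -m creep '{"delta_pos":[[-0.007,0.002,0.007],[-0.007,0,0.007],[-0.007,0,0.007],[-0.007,0,0.007],[-0.007,0,0.007],[-0.006,0,0.006],[-0.004,0,0.004],[-0.002,0,0.002],[0,0,0]],"twist":[[0,0,0],[0,0,0],[0,0,0],[0,0,0],[0,0,0],[0,0,0],[0,0,0],[0,0,0],[0,0,0]]}'
python3 go.py -64 0 13 -90 45
python3 - <<'E'
from workcell import *
import cv2
im,d=get_image("wrist"); cv2.imwrite("pics/w1.png",im[:,:,::-1])
E
```

```text
t: 18.73
ee_pos: [485.3, -5.1, 13.9]
orientation: [-2.873, -0.103, -1.197]
ft_force: [-0.8, -0.4, -0.9]
width: 79.2
grasp_force: 0.0
t 18.7333 p [485.3  -5.1  13.9] gauge [-149.1   -0.2] F [-0.8 -0.4 -0.9] w 79.2 q [-0.12  0.8   2.47  2.97  0.92 -1.6 ]
target [570.2   1.3  13. ] twist [ 0.1 -0.2 -0. ] shift mm, tool axes now [59.3 -0.4 61.1] after twist [59.6 -0.2 60.9] toolz [ 0.71  0.05 -0.71]
```

View pics/w1.png

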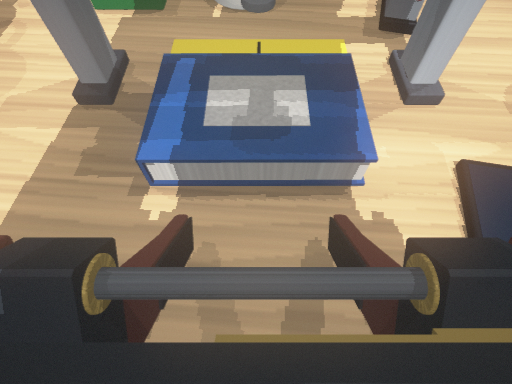

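The wrist view shows the book's near top edge running from (138,160) to (375,160), its far corners at about (160,55) and (354,55), and the mat's far strip above it at rows 40–53. Both finger tips are behind the near face.

```bash
cat > wb.py <<'E'
import sys
from h import *
from workcell import *
G=np.array([634.,6.]);Y=4.2;c,s=np.cos(np.radians(Y)),np.sin(np.radians(Y)); M=np.array([[c,-s],[s,c]])
p=camera_params("wrist"); im,d=get_image("wrist"); z=dict(im=im,d=d,K=p["camera_matrix"],E=p["extrinsics"])
cv2.imwrite(f"pics/{sys.argv[1]}.png",im[:,:,::-1])
for nm,lo,hi,h in(("blue",(105,150,40),(125,255,255),30),("yellow",(24,150,90),(34,255,255),0)):
    m=mask(z,lo,hi); m[230:]=0
    for c in blobs(m,60):
        w=((plane(z,c,h)[:,:2]-G)@M).astype(np.float32)
        r=cv2.minAreaRect(w); print(nm,"px",c.min(0),c.max(0),"gauge min",w.min(0),"max",w.max(0),np.round(r[0],1),np.round(r[1],1),round(r[2],1))
    if nm=="blue" :
        c=max(blobs(m,60),key=len)
        print("hull corners",[ [a.round(0).tolist(),((plane(z,a[None],30)[:,:2]-G)@M).round(1)[0].tolist()] for a in cv2.approxPolyDP(c.astype(np.int32)[:,None],8,True)[:,0].astype(float)])
E
python3 wb.py w2
```

```text
blue px [138.  92.] [187. 159.] gauge min [-106.58479    50.812244] max [-46.99491   75.093025] [-76.9  62.1] [23.5 60.7] 86.9
hull corners [[[187.0, 92.0], [-47.0, 52.6]], [[161.0, 99.0], [-54.1, 69.8]], [[138.0, 159.0], [-106.6, 74.9]], [[168.0, 159.0], [-106.6, 56.6]], [[179.0, 145.0], [-95.6, 51.5]]]
yellow px [171.  40.] [345.  52.] gauge min [ 44.010376 -81.80565 ] max [63.508522 86.0995  ] [53.8  2.1] [167.9  19.4] 89.9
```

```bash
python3 -m creep '{"delta_pos":[[0.004,0,0.004],[0.005,0,0.005],[0.005,0,0.005],[0.005,0,0.005],[0.003,0,0.003],[0.003,0,0.003],[0.004,0,0.004],[0.004,0,0.004],[0.004,0,0.004],[0.004,0,0.004],[0.004,0,0.004],[0.004,0,0.004],[0.003,0,0.003],[0.002,0,0.002],[0,0,0]],"twist":[[0,0,0],[0,0,0],[0,0,0],[0,0,0],[0,0,0],[0,0,0],[0,0,0],[0,0,0],[0,0,0],[0,0,0],[0,0,0],[0,0,0],[0,0,0],[0,0,0],[0,0,0]]}'
python3 go.py -64 0 13 -90 45
python3 wb.py w3
```

```text
t: 20.08
ee_pos: [562.4, 0.0, 14.2]
orientation: [-2.874, -0.103, -1.199]
ft_force: [-0.7, -0.3, 0.2]
width: 79.0
grasp_force: 0.0
t 20.0833 p [562.4   0.   14.2] gauge [-71.8  -0.7] F [-0.7 -0.3  0.2] w 79.0 q [-0.08  0.76  2.32  2.98  0.72 -1.56]
target [570.2   1.3  13. ] twist [ 0.2 -0.3 -0. ] shift mm, tool axes now [ 4.6 -0.7  6.4] after twist [ 4.6 -0.7  6.4] toolz [ 0.71  0.05 -0.71]
blue px [163. 197.] [207. 206.] gauge min [-61.628407  29.90012 ] max [-55.878513  54.363903] [-58.8  42.1] [24.5  5.7] 89.9
blue px [122. 146.] [160. 207.] gauge min [-62.21759  59.39917] max [-18.978611  76.4942  ] [-41.2  66.1] [14.6 44.3] 79.1
blue px [150. 130.] [163. 143.] gauge min [-16.545462  61.65036 ] max [-5.6031747 70.350945 ] [-11.2  65.7] [10.9  7.5] 54.6
blue px [144. 105.] [161. 130.] gauge min [-5.598997 66.259926] max [17.410246 75.98901 ] [ 5.9 71.9] [22.6  9.7] 5.2
hull corners [[[158.0, 146.0], [-19.0, 64.1]], [[122.0, 206.0], [-61.6, 76.4]], [[147.0, 206.0], [-61.6, 62.7]]]
yellow px [373. 211.] [387. 226.] gauge min [-60.195526 -81.549835] max [-49.3843  -72.80672] [-54.9 -77.1] [10.8  8.7] 1.6
```

View pics/w3.png

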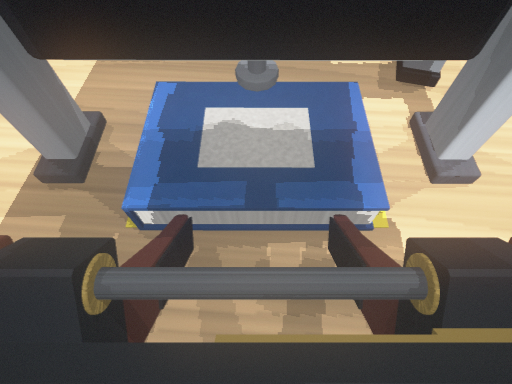

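The book is nearly in: its near edge is at row 207 (gauge x ≈ -62 mm), yellow corners show at both near ends, and the light bar is clear above. 9.5 mm remain.

```bash
python3 -m creep '{"delta_pos":[[0.002,0,0.002],[0.002,0,0.002],[0.0015,0,0.0015],[0.001,0,0.001],[0,0,0],[0,0,0],[0,0,0]],"twist":[[0,0,0],[0,0,0],[0,0,0],[0,0,0],[0,0,0],[0,0,0],[0,0,0]]}'
python3 go.py -100 0 13 -90 45
python3 -m creep '{"delta_pos":[[-0.002,0,-0.002],[-0.004,0,-0.004],[-0.007,0,-0.007],[-0.007,0,-0.007],[-0.007,0,-0.007],[-0.007,0,-0.007],[-0.007,0,-0.007],[0,0,0],[0,0,0]],"twist":[[0,0,0],[0,0,0],[0,0,0],[0,0,0],[0,0,0],[0,0,0],[0,0,0],[0,0,0],[0,0,0]]}'
python3 go.py -150 0 80 -90 45
python3 wb.py w4; python3 book.py d
```

```text
t: 20.72
ee_pos: [570.8, 0.6, 14.2]
orientation: [-2.874, -0.103, -1.198]
ft_force: [-0.1, -0.6, -0.2]
width: 79.0
grasp_force: 0.1
t 20.7167 p [570.8   0.6  14.2] gauge [-63.4  -0.7] F [-0.1 -0.6 -0.2] w 79.0 q [-0.08  0.76  2.3   2.98  0.7  -1.55]
target [534.3  -1.3  13. ] twist [ 0.2 -0.3 -0. ] shift mm, tool axes now [-26.6  -0.6 -25.1] after twist [-26.7  -0.7 -25. ] toolz [ 0.71  0.05 -0.71]
t: 21.47
ee_pos: [511.9, -3.6, 13.5]
orientation: [-2.875, -0.102, -1.196]
ft_force: [-0.1, 0.5, -0.8]
width: 78.9
grasp_force: 0.0
t 21.4667 p [511.9  -3.6  13.5] gauge [-122.5   -0.6] F [-0.1  0.5 -0.8] w 78.9 q [-0.1   0.78  2.41  2.98  0.84 -1.59]
target [484.4  -5.   80. ] twist [ 0.2 -0.2 -0.1] shift mm, tool axes now [ 27.8  -0.5 -66.4] after twist [ 27.6  -0.6 -66.4] toolz [ 0.71  0.05 -0.71]
scene gauge frame [14.1  1.1] [146.6  72.6] 89.9 min [-22.240292 -72.12169 ] max [50.564865 74.36951 ]
top gauge frame [-103.   770.9] [90.8 37.3] 2.2 min [-149.0948   753.37555] max [-58.387  791.2433]Traceback (most recent call last):
  File "wb.py", line 13, in <module>
    c=max(blobs(m,60),key=len)
ValueError: max() iterable argument is empty
```

View pics/w4.png

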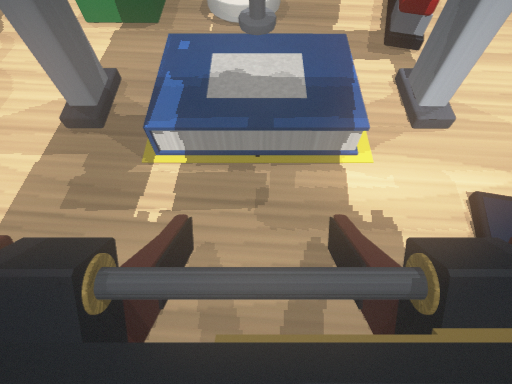

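Wrist view: the book sits on the mat, with an even yellow rim of about 9 px to the left, 10 px to the right and 10 px in front, so it is square and centred. The scene view gives a centre of about (-1.9, 1.1) mm. Next I back up, un-flip the wrist to vertical and shut the fingers.

```bash
python3 -m creep '{"delta_pos":[[0.006,0,-0.02],[0.006,0,-0.02],[0.006,0,-0.02],[0.006,0,-0.02],[0.006,0,-0.02],[0.006,0,-0.02],[0.006,0,-0.02],[0.006,0,-0.018],[0,0,0],[0,0,0],[0,0,0],[0,0,0],[0,0,0],[0,0,0],[0,0,0],[0,0,0],[0,0,0],[0,0,0],[0,0,0]],"twist":[[0,0,0],[0,0,0],[0,0,0],[0,0,0],[0,0,0],[0,0,0],[0,0,0],[0,0,0],[0,-4,0],[0,-4,0],[0,-4,0],[0,-4,0],[0,-4,0],[0,-4,0],[0,-4,0],[0,-4,0],[0,-4,0],[0,-4,0],[0,0,0]]}' 0
python3 go.py -150 0 270 -90 0
```

```text
t: 23.2
ee_pos: [434.6, 16.7, 158.3]
orientation: [-2.941, -0.146, -0.775]
ft_force: [-0.1, -0.0, -0.6]
width: 0.5
grasp_force: 0.0
t 23.2 p [434.6  16.7 158.3] gauge [-198.1   25.3] F [-0.1 -0.  -0.6] w 0.5 q [-0.11  0.13  2.41  1.04  0.2   0.38]
target [484.4  -5.  270. ] twist [ -4.5 -29.7   1.5] shift mm, tool axes now [ 97.   19.7 -75.1] after twist [  48.1   25.3 -111.7] toolz [ 0.  0. -1.]
```

```bash
python3 -m creep '{"delta_pos":[[0,0,0],[0,0,0],[0,0,0],[0,0,0],[0,0,0],[0,0,0],[0,0,0],[0,0,0],[0,0.003,-0.015],[0.006,0.004,-0.015],[0.007,0.004,-0.015],[0.007,0.004,-0.015],[0.007,0.004,-0.015],[0.007,0.004,-0.015],[0.007,0.002,-0.015],[0.007,0,-0.007],[0,0,0]],"twist":[[-0.6,-3.7,0.2],[-0.6,-3.7,0.2],[-0.6,-3.7,0.2],[-0.6,-3.7,0.2],[-0.6,-3.7,0.2],[-0.6,-3.7,0.2],[-0.6,-3.7,0.2],[-0.3,-3.7,0.1],[0,0,0],[0,0,0],[0,0,0],[0,0,0],[0,0,0],[0,0,0],[0,0,0],[0,0,0],[0,0,0]]}'
python3 go.py 0 0 260 -90 0
python3 - <<'E'
from workcell import *
import cv2
im,d=get_image("wrist"); cv2.imwrite("pics/w5.png",im[:,:,::-1])
E
```

```text
t: 24.62
ee_pos: [474.5, -2.0, 274.7]
orientation: [-3.092, -0.136, -0.166]
ft_force: [0.9, -0.2, -0.2]
width: 0.2
grasp_force: 0.0
t 24.6167 p [474.5  -2.  274.7] gauge [-159.6    3.7] F [ 0.9 -0.2 -0.2] w 0.2 q [-0.06  0.08  1.96  0.06  0.99  1.39]
target [634.   6. 260.] twist [-2.2 -6.2  0.8] shift mm, tool axes now [157.    6.9  31.7] after twist [159.6   3.7  14.7] toolz [ 0.  0. -1.]
```

```bash
python3 -m creep '{"delta_pos":[[0,0,0],[0,0,0],[0.016,0.0005,0],[0.016,0.0005,0],[0.016,0.0005,0],[0.016,0.0005,0],[0.016,0.0005,0],[0.016,0.0005,0],[0.016,0.0005,0],[0.016,0,0],[0.016,0,0.005],[0.016,0,0.01],[0,0,0],[0,0,0]],"twist":[[-1.1,-3.1,0.4],[-1.1,-3.1,0.4],[0,0,0],[0,0,0],[0,0,0],[0,0,0],[0,0,0],[0,0,0],[0,0,0],[0,0,0],[0,0,0],[0,0,0],[0,0,0],[0,0,0]]}'
python3 go.py 0 0 240 -90 0
python3 wb.py w6 >/dev/null 2>&1; python3 book.py e
```

```text
t: 25.83
ee_pos: [631.0, 5.6, 255.0]
orientation: [3.138, 0.115, -0.013]
ft_force: [-1.0, 0.1, 0.1]
width: 0.6
grasp_force: 0.0
t 25.8333 p [631.    5.6 255. ] gauge [-3.  -0.2] F [-1.   0.1  0.1] w 0.6 q [-0.01  0.4   1.58 -0.    1.17  1.49]
target [634.   6. 240.] twist [0.1 0.5 0. ] shift mm, tool axes now [ 3.1 -0.2 15. ] after twist [ 3.  -0.2 15. ] toolz [ 0.  0. -1.]
scene gauge frame [13.3  0.8] [146.5  72.4] 89.1 min [-22.240292 -72.12169 ] max [50.564865 74.58708 ]
top gauge frame [-103.   770.9] [90.8 37.3] 2.2 min [-149.0948   753.37555] max [-58.387  791.2433]
```

View pics/w6.png

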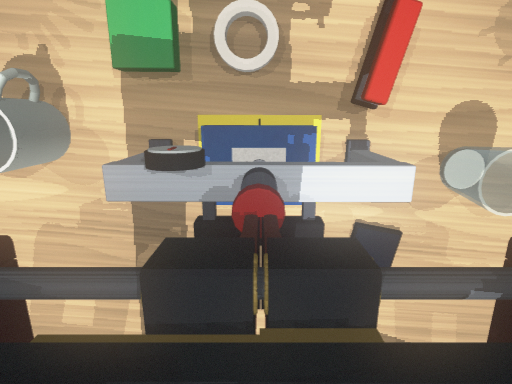

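Wrist view: the shut finger tips are right over the red knob at (258,207), the book is on the mat below, and the dial stands off to the left at (175,157). I press down with force checks.

```bash
python3 -m creep '{"delta_pos":[[0.003,0,0.005],[0,0,0.005],[0,0,0.005],[0,0,0.004],[0,0,0.003],[0,0,0.003],[0,0,0.003],[0,0,0]],"twist":[[0,0.5,0],[0,0,0],[0,0,0],[0,0,0],[0,0,0],[0,0,0],[0,0,0],[0,0,0]]}'
python3 -m creep '{"delta_pos":[[0,0,0.004],[0,0,0.004],[0,0,0.004],[0,0,0.004],[0,0,0.004],[0,0,0.002],[0,0,0]],"twist":[[0,0,0],[0,0,0],[0,0,0],[0,0,0],[0,0,0],[0,0,0],[0,0,0]]}'
python3 -m creep '{"delta_pos":[[0,0,0.001],[0,0,0.001],[0,0,0.001],[0,0,0]],"twist":[[0,0,0],[0,0,0],[0,0,0],[0,0,0]]}'
```

```text
t: 26.65
ee_pos: [635.2, 5.0, 228.7]
orientation: [3.137, 0.113, 0.006]
ft_force: [-1.8, -0.6, 0.6]
width: 0.3
grasp_force: 0.5
t: 27.23
ee_pos: [635.7, 5.0, 206.9]
orientation: [3.137, 0.113, 0.007]
ft_force: [0.3, 0.6, 2.2]
width: 0.4
grasp_force: 1.2
t: 27.57
ee_pos: [635.6, 5.0, 204.3]
orientation: [3.137, 0.113, 0.008]
ft_force: [1.1, 1.2, 2.9]
width: 0.2
grasp_force: 1.3
```

```bash
python3 -m creep '{"delta_pos":[[0,0,0.001],[0,0,0.001],[0,0,0.001],[0,0,0.001],[0,0,0]],"twist":[[0,0,0],[0,0,0],[0,0,0],[0,0,0],[0,0,0]]}'
python3 -m creep '{"delta_pos":[[0,0,0.001],[0,0,0.001],[0,0,0]],"twist":[[0,0,0],[0,0,0],[0,0,0]]}'
python3 -m creep '{"delta_pos":[[0,0,0.001],[0,0,0]],"twist":[[0,0,0],[0,0,0]]}'
```

```text
t: 27.98
ee_pos: [635.6, 5.0, 200.2]
orientation: [3.137, 0.113, 0.007]
ft_force: [2.1, 0.8, 2.6]
width: 0.3
grasp_force: 1.4
t: 28.23
ee_pos: [635.6, 5.0, 198.2]
orientation: [3.137, 0.113, 0.007]
ft_force: [1.6, 1.3, 1.8]
width: 0.1
grasp_force: 1.5
t: 28.4
ee_pos: [635.6, 5.0, 197.4]
orientation: [3.137, 0.113, 0.007]
ft_force: [2.1, 1.1, 3.1]
width: 0.3
grasp_force: 1.7
```

```bash
python3 -m creep '{"delta_pos":[[0,0,0.0005],[0,0,0.0005],[0,0,0]],"twist":[[0,0,0],[0,0,0],[0,0,0]]}'
python3 -m creep '{"delta_pos":[[0,0,0.0005],[0,0,0.0005],[0,0,0]],"twist":[[0,0,0],[0,0,0],[0,0,0]]}'
```

```text
t: 28.65
ee_pos: [635.7, 5.0, 197.3]
orientation: [3.137, 0.113, 0.008]
ft_force: [-1.7, 1.2, 10.4]
width: 0.6
grasp_force: 5.0
t: 28.9
ee_pos: [635.7, 5.0, 197.3]
orientation: [3.137, 0.113, 0.008]
ft_force: [-4.0, 1.3, 16.8]
width: 0.7
grasp_force: 8.0
```

Contact is at z = 197.3 mm with the force rising. I ease off slightly and hold for over a second.

```bash
python3 -m creep '{"delta_pos":[[0,0,-0.0005],[0,0,0],[0,0,0],[0,0,0],[0,0,0],[0,0,0],[0,0,0],[0,0,0],[0,0,0],[0,0,0],[0,0,0],[0,0,0],[0,0,0],[0,0,0],[0,0,0],[0,0,0]],"twist":[[0,0,0],[0,0,0],[0,0,0],[0,0,0],[0,0,0],[0,0,0],[0,0,0],[0,0,0],[0,0,0],[0,0,0],[0,0,0],[0,0,0],[0,0,0],[0,0,0],[0,0,0],[0,0,0]]}'
python3 book.py f
python3 -m creep '{"delta_pos":[[0,0,-0.003],[0,0,-0.005],[0,0,-0.005],[0,0,-0.005],[0,0,-0.005],[0,0,-0.005],[0,0,-0.005],[0,0,-0.005],[0,0,-0.01],[0,0,-0.015],[0,0,-0.02],[0,0,-0.02],[0,0,0],[0,0,0]],"twist":[[0,0,0],[0,0,0],[0,0,0],[0,0,0],[0,0,0],[0,0,0],[0,0,0],[0,0,0],[0,0,0],[0,0,0],[0,0,0],[0,0,0],[0,0,0],[0,0,0]]}'
python3 book.py g; python3 wb.py w7 2>&1|grep yellow
python3 - <<'E'
from h import *
a,b=cv2.imread("pics/scene_g.png"),cv2.imread("pics/top_g.png")
cv2.imwrite("pics/fin.png",np.hstack([cv2.resize(a[180:310,180:350],None,fx=2.3,fy=2.3),cv2.resize(b[100:230,170:340],None,fx=2.3,fy=2.3)]))
E
```

```text
t: 30.23
ee_pos: [635.7, 5.0, 197.3]
orientation: [3.137, 0.113, 0.008]
ft_force: [-2.0, 1.8, 13.1]
width: 0.7
grasp_force: 6.4
scene gauge frame [13.3  0.8] [146.5  72.4] 89.1 min [-22.240292 -72.12169 ] max [50.564865 74.30264 ]
top gauge frame [-103.   770.9] [90.8 37.3] 2.2 min [-149.0948   753.37555] max [-58.387  791.2433]
t: 31.5
ee_pos: [635.4, 5.2, 300.0]
orientation: [3.136, 0.113, 0.01]
ft_force: [0.2, -0.1, -0.2]
width: 0.6
grasp_force: 0.0
scene gauge frame [14.   1.1] [146.7  72.6] 89.8 min [-22.240292 -72.12169 ] max [50.564865 74.58708 ]
top gauge frame [-103.   770.9] [90.8 37.3] 2.2 min [-149.0948   753.37555] max [-58.387  791.2433]
```

View pics/fin.png

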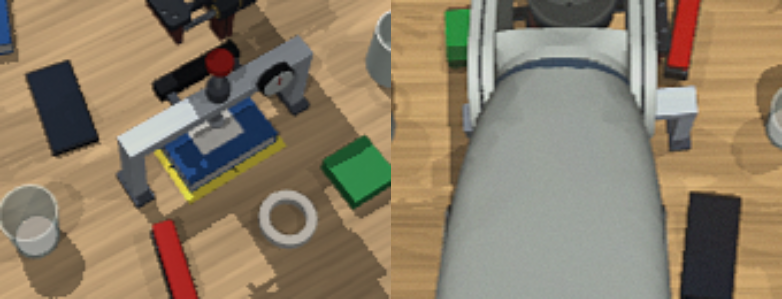

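The left crop shows the knob back up at (220,62), the book centred on the mat with an even yellow rim, and the gripper clear above. The other things on the desk have not moved.

```bash
python3 -c "
from workcell import *
print(close_job())"
```

```text
the job is handed in; nothing more can be done
None
```

The job is handed in (no verdict was returned): the book lies square and centred on the mat (about 2 mm off by camera), the foot was held on its cover for over a second at about 13 N, and the knob sprang back up.

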